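Chuck key off the lock hook and into the chuck

TASK

The chuck key hangs by its cross bar in the lock hook, trapped under the two noses by the sprung red keeper. Press the keeper back with the key's own bar until it stops, hold it back while you lift the key up out of the hook, and then seat the key upright and fully home in the brass socket on top of the chuck and let go of it. Be gentle: do not force the key against hook or chuck (keep well below 25 N), and leave the other things on the bench where they are.

Things in the scene. Friction and masses are not known exactly. Their poses are not given: they have to be found in the camera images.
- key: T-handled chuck key, steel, about 0.3 kg. Origin at the centre of its square cross bar (12 x 12, 132 long along the key's y, round black ends 17 across); z up. A round shank, 12 in diameter, goes down to the tip 100 below the origin; its last 8 taper to 7. It starts hanging upright, its x and y along the hook's, up to 1.5 in x and 4 in y off hook_seat
- key_hub (a point): centre of the key's yellow grip hub, 1 above the key's origin: 18 thick along the key's x, 26 along y, 30 high, flat faces to -x and +x. Pinch it there from above
- key_tip (a point): lower end of the key's shank, 100 below the key's origin
- hook: lock hook, a fixed steel stand; origin under its base plate, below the hanging bar; x points from the noses (front) to the back, z up. Two prongs, 12 wide, centred at y = +40 and -40, carry the key's bar; the 68 between them is open down to the base, so fingers can go down there before and behind the hub. Base plate x = -30 to 120, y = -65 to 65, 12 thick
- hook_seat (a point): 190 above the hook's origin, axes as the hook's: nominal centre of the hanging bar. The prong floors lie 6 below it, the noses' tops 16 above. Once the bar's centre is 23 above this point it is clear of noses and keeper; the shank's tip clears the noses when the bar is 117 above
- hook_mouth (a point): fixed point 8.5 behind and 8 above hook_seat: nominal place of the noses' rear lower edges. Noses (8 thick) and red keeper share a head that is clamped anywhere up to 7 ahead of or behind nominal; its setting S is not reported. The bar rises only with its centre more than 14.5 + S behind hook_seat; the keeper is on its stop at 17 + S: find it by feel
- keeper_front (a point): fixed point 15.5 behind hook_seat: nominal place of the front faces of the closed keeper's two arms (10 wide, on the prongs, tops 15 above hook_seat; red cross piece 84 to 94 behind it), all shifted by S. Pressed to the hook's +x it gives 4 N at first and 9.2 N at its hard stop 7.5 farther; it springs shut when the bar leaves it
- chuck: steel scroll chuck, 100 across, fixed on a grey bench stand with its axis level and its four jaws to the front (-x); origin at the underside of the stand, straight below the socket; stand 130 x 140
- socket (a point): centre of the mouth of the round key socket in the square brass boss (36 x 36) on top of the chuck, 147 above the chuck's origin, z up. Hole 14 in diameter with a 3 chamfer at the mouth, 30 deep with a closed floor; the key's shank fits it loosely
- sanding_block: bystander: cork sanding block 75 x 30 x 30, lying on the bench between hook and chuck, origin at its underside unless said
- wax_jar: bystander: round jar of wax, 60 across and 60 high, steel cap, between hook and chuck, origin at its underside unless said
- bowl: bystander: small turned wooden bowl, 104 across and 50 high, origin at its underside unless said
- coffee_cup: bystander: white coffee cup, 76 across and 100 high, origin at its underside unless said
- mallet: bystander: steel-headed hammer, 260 long, lying at the right, origin at its underside unless said
- gouge: bystander: turning gouge with wooden handle, 345 long, 26 thick, lying at the left; origin near its brass ferrule, origin at its underside unless said
- finial: bystander: small turned wooden finial, 48 across and 90 high, origin at its underside unless said
Mind the look-alikes: they are no part of the job. What is shaped like the key but brown is not meant. Leave any purple look-alike of the hook alone.

How it is judged:
On the way, in this order (a step that is already met when the one before it is completed fails the run):
1. the key's bar is pressed back against the keeper while the key still hangs low in the hook (x of key in the frame of hook_seat above 0.0065 m and z of key in the frame of hook_seat below 0.006 m and contact force between key and hook above 5 N), for 0.1 s.
2. the key is lifted clear of the hook (z of key in the frame of hook_seat above 0.024 m and contact force between key and hook below 0.5 N), for 0.1 s.
At the end, for the whole second after the job is handed in: the key stands in the chuck's socket, its tip at least 25 mm below the mouth and within 5 mm of the socket's axis, tilted less than 0.14 rad, at rest and released (z of key_tip in the frame of socket below -0.025 m and horizontal distance between key_tip and socket below 0.005 m and angle between key's own z axis and vertical below 0.14 rad and linear speed of key below 0.02 m/s); the robot touches nothing.
It fails at once if the key is forced against the hook or its keeper with more than 25 N (contact force between key and hook above 25 N).
It fails at once if the key is forced against or dropped on the chuck with more than 25 N (contact force between key and chuck above 25 N).
It fails at once if another thing on the bench is moved by more than 20 mm (distance of any of sanding_block, wax_jar, bowl, coffee_cup, mallet, gouge, finial from where it was at the start of the episode above 0.02 m).
It also fails if it takes over 67 s, if anything falls off the work surface, if the arm or the gripper's body presses on something with over 40 N, if the wrist force passes 120 N, or if a joint passes its speed limit or range.

ROBOT

A 6-joint arm with a two-finger parallel gripper is mounted at the origin on the work surface. World frame = base frame: x ahead of the robot, y to its left, z up, the work surface at z = 0. Lengths are in m, angles in rad, forces in N, time in s.
With the tool pointing down it reaches from about 0.25 to 0.725 m from the base axis. Payload 4 kg.
Tool frame: the origin (TCP) lies between the finger pads; the fingertips stand 17 mm ahead of it and the grasp point (between the pads) lies 2 mm behind it; z points along the fingers, y is the direction in which the jaws open and shut (so a half turn about z gives the same grasp; the last joint's range is limited). The gripper opens to 85 mm and grips with 20 to 120 N. Pads are 22 mm wide; open, the fingers measure 114 mm over their backs; the gripper's body (76 mm by 85 mm) begins 54 mm behind the grasp point. The pads swing forward as they close: fully open they stand 13 mm farther back than shut.
Start: joints at [-1.14, 0.241, 0.005, 1.335, 0, 1.571], TCP at [0.209, -0.454, 0.248] pointing down, gripper open.
Joint ranges: [-2.72, 2.72], [-1.05, 1.87], [-1.09, 1.28], [-1.99, 2.15], [-1.42, 1.44], [-3.14, 3.14]. Speed limits (rad/s): [2.79, 2.79, 3.14, 3.14, 3.14, 3.14].

INTERFACE

Orientations are given as a unit quaternion [x, y, z, w].
In Python, from workcell import readout, viewer, order gives the robot as it stands. The module is installed in compiled form; this text tells all that it offers.
- The arm moves only by the shell command python3 -m crank 'ROWS'. ROWS is text: rows parted by semicolons, each of 7 numbers parted by spaces: the shift along the tool's x, y, z in m, then the turn, a rotation vector about the tool's x, y, z in rad, then the gripper's target within -1 to 1 (shut at 1, half-way at 0, fully open at -1). A call has 1 to 20 rows; each row shifts and turns the pose as measured when the row begins, along the tool's axes as they then stand; what a row does not reach is not made up. A row lasts 1/12 s, in which the tool goes at most 41.7 mm and 7.16 degrees, less where a joint would pass 70% of its speed; a pose out of reach is approached as far as the arm can. A call with a gripper value outside its range is refused whole. The fingers move at their own pace and stop on an object; the grip force is fixed at half the most. Time passes only in rows, so rows that do not move let the fingers close. It gives the time, the measured TCP pose, the force and the opening at its end, in the units of the state.
- readout.get_obs(): the state, without advancing time (a new reading comes with each control period).
- viewer.camera(name): name is "scene" or "top" or "wrist"; returns the picture (384x512x3 uint8, red, green, blue); there is no depth.
- viewer.calibration(name): a dict with "fx", "fy", "cx", "cy" (pixels), "eye" and "rotation" of the camera in the world. Camera axes: x right, y down, z forward; pixel columns grow to the right and rows downward; lengths in m; the calibration is good to about 2 mm. A picture is of the moment at which its call begins: read the wrist's pose just before it. calibration takes no time and is no camera call; for the wrist camera it gives the pose at the moment of the call.
- order.job_done(): hands the job in, once; it reports no verdict.
The state is a dict: "clock": time; "joint_pos": joint angles; "joint_vel": joint speeds; "tau": joint torques, N m; "eef_pos": TCP position; "tool_rot": TCP orientation; "ft_force": force on the tool from outside, world axes, zero at the start; "ft_torque": the same for the moment, N m; "grip_width": finger opening in m.
Only numpy, scipy, OpenCV 4.12 (cv2) and the standard library are available. Lean on these libraries where they do the work, as an engineer would, in place of code of your own. Each camera call takes 0.05 s, during which the arm holds its last target. There are 200 camera calls.

## Working session

There is one attempt and no reset: what is moved stays moved. The work goes in short steps, Python scripts to look and compute and a shell command to move; the robot and the scene stay as the last step left them, time stands still between calls to the robot, and variables do not carry over. Pictures are saved under pics/ and viewed, about 8 in all and at most 12, crops included, and the job is handed in when it is done.

```bash
mkdir -p pics
cat > h.py <<'E'
import numpy as np, cv2
from workcell import readout, viewer, order
def cam(n):
    c=viewer.calibration(n); im=viewer.camera(n); return c,im
def save(im,f): cv2.imwrite('pics/'+f,cv2.cvtColor(im,cv2.COLOR_RGB2BGR))
def ray(c,u,v):
    d=np.array(c['rotation'])@np.array([(u-c['cx'])/c['fx'],(v-c['cy'])/c['fy'],1]); return np.array(c['eye']),d/np.linalg.norm(d)
def onz(c,u,v,z):
    e,d=ray(c,u,v); return e+d*(z-e[2])/d[2]
def two(r1,r2):
    A=[];b=[]
    M=np.zeros((3,3));v=np.zeros(3)
    for e,d in (r1,r2):
        P=np.eye(3)-np.outer(d,d);M+=P;v+=P@e
    x=np.linalg.solve(M,v)
    return x,[float(np.linalg.norm(np.cross(d,x-e))) for e,d in (r1,r2)]
def proj(c,p):
    q=np.array(c['rotation']).T@(np.array(p)-np.array(c['eye'])); return c['fx']*q[0]/q[2]+c['cx'],c['fy']*q[1]/q[2]+c['cy']
E
python3 - <<'E'
from h import *
a=[]
for n in('scene','top'):
    c,im=cam(n); save(im,n+'0.png'); print(n,c); a.append(im)
save(np.hstack(a)[:, :],'both.png')
for n in('scene','top'):
    cv2.imwrite(f'pics/{n}_b.png',cv2.resize(cv2.imread(f'pics/{n}0.png'),(800,600),interpolation=cv2.INTER_CUBIC))
print(readout.get_obs())
E
```

```text
scene {'fx': 374.2784770622842, 'fy': 374.2784770622842, 'cx': 256.4250655671877, 'cy': 187.71013179236536, 'eye': array([ 1.19791315, -0.10898276,  0.92087649]), 'rotation': array([ 0.72167143,  0.5945476 , -0.22964406, -0.27012424])}
top {'fx': 368.3415149733385, 'fy': 368.3415149733385, 'cx': 258.3397522843589, 'cy': 191.559348498134, 'eye': array([ 0.43678213, -0.00943607,  1.49641977]), 'rotation': array([-0.69737379,  0.71581853, -0.02143553,  0.02853331])}
{'clock': 0.1, 'joint_pos': array([-1.14001180e+00,  2.41385162e-01,  3.88648759e-03,  1.33524119e+00,
        2.90664526e-05,  1.57082931e+00]), 'joint_vel': array([-0.00028923, -0.00235089,  0.00274116,  0.00143537, -0.000356  ,
       -0.00075072]), 'tau': array([-4.50634552e-04, -3.73137438e+01,  2.53010291e+01,  1.08605743e-02,
       -7.40147442e-06, -4.04835845e-06]), 'eef_pos': array([ 0.20857547, -0.45382834,  0.24748875]), 'tool_rot': array([ 9.76895697e-01,  2.13714421e-01, -1.93514773e-04, -9.52415370e-04]), 'ft_force': array([-0.60069417,  0.62395716, -0.75388021]), 'ft_torque': array([ 0.00416306, -0.01905984, -0.00925386]), 'grip_width': 0.0856260910154118}
```

View pics/scene_b.png

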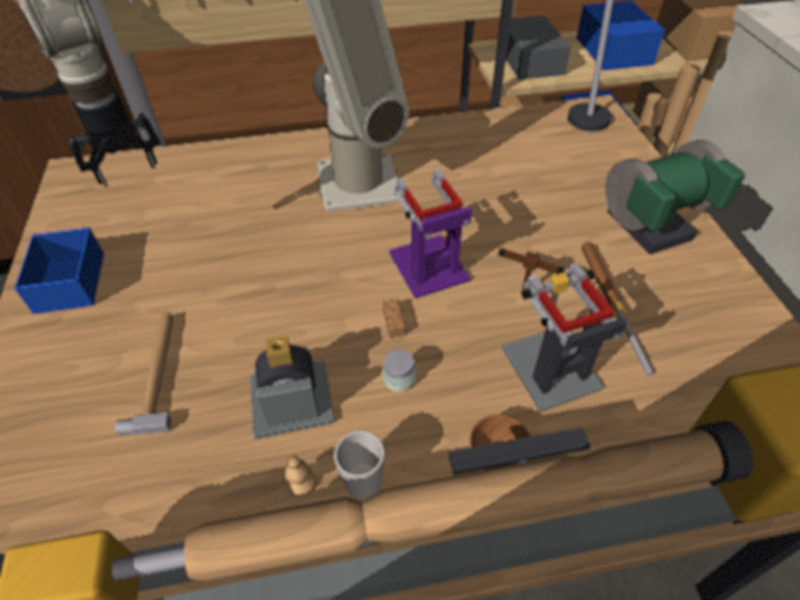

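View pics/top_b.png

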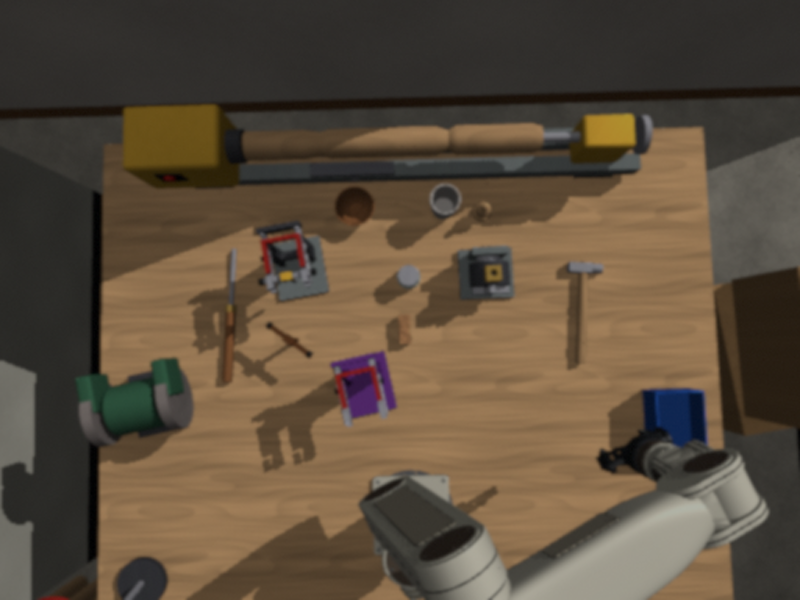

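```bash
sed -i 's/^import numpy.*/&\nfrom scipy.spatial.transform import Rotation as R/; s/    c=viewer.calibration(n); im/    c=viewer.calibration(n); c["rotation"]=R.from_quat(c["rotation"]).as_matrix(); im/' h.py
python3 - <<'E'
from h import *
cs={};bl={}
for n in('scene','top'):
    c=viewer.calibration(n); c['rotation']=R.from_quat(c['rotation']).as_matrix(); cs[n]=c
    hsv=cv2.cvtColor(cv2.imread(f'pics/{n}0.png'),cv2.COLOR_BGR2HSV)
    for nm,m in (('yel',cv2.inRange(hsv,(18,140,60),(32,255,255))),('red',cv2.inRange(hsv,(0,170,80),(5,255,255))|cv2.inRange(hsv,(175,170,80),(180,255,255)))):
        k,l,s,ce=cv2.connectedComponentsWithStats(m)
        for i in range(1,k):
            if 15<s[i,4]<900: print(n,nm,s[i],ce[i].round(1))
print(cs['scene']['rotation'].round(2),cs['top']['rotation'].round(2))
c=cs['top']
print('hub',onz(c,184.3,176.6,.19),two(ray(cs['scene'],358,181),ray(c,184.3,176.6)))
print('socket',onz(c,494/1.5625,272/1.5625,.147),two(ray(cs['scene'],278/1.5625,347/1.5625),ray(c,494/1.5625,272/1.5625)))
A=cv2.imread('pics/top0.png')[135:200,155:220]; B=cv2.imread('pics/scene0.png')[160:270,320:420]; C=cv2.imread('pics/top0.png')[150:200,285:335]
f=lambda a:cv2.resize(a,(400,400),interpolation=cv2.INTER_CUBIC)
cv2.imwrite('pics/crop1.png',np.hstack([f(A),f(B)]))
E
```

```text
scene yel [352 174  12  15 120] [357.6 180.6]
scene yel [392 193   9   7  32] [395.8 196.2]
scene yel [171 216  16  18 230] [178.  224.2]
scene red [260 116  36  24 224] [278.6 129.6]
scene red [346 179  47  33 454] [371.  197.8]
top yel [372  73  35  23 746] [389.2  83.5]
top yel [310 170  11  10  90] [314.6 174.6]
top yel [179 174   8   6  41] [182.5 176.3]
top yel [144 195   6   4  17] [146.7 196.9]
top red [167 150  27  24 133] [178.8 158.7]
top red [215 235  27  25 105] [225.5 243.5]
top red [ 27 382  17   2  28] [ 35.  382.6]
[[ 0.19  0.73 -0.65]
 [ 0.98 -0.15  0.12]
 [-0.01 -0.66 -0.75]] [[-0.03 -1.    0.07]
 [-1.    0.03  0.01]
 [-0.01 -0.07 -1.  ]]
hub [0.59003173 0.26565475 0.19      ] (array([0.59092883, 0.26847958, 0.19135965]), [0.0031971705025636023, 0.003197170502563634])
socket [ 0.5913013  -0.21142095  0.147     ] (array([ 0.59229806, -0.21061083,  0.13844669]), [0.002068021402870855, 0.002068021402870812])
```

View pics/crop1.png

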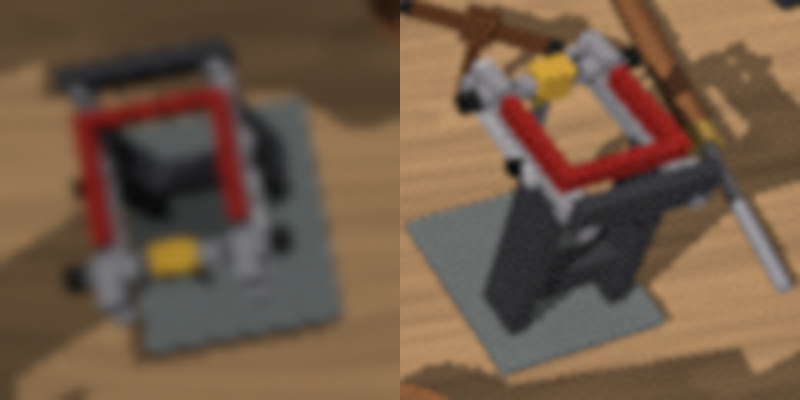

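```bash
python3 -m crank '0 0 -0.01 0 0 -0.118 -1;0 0 -0.01 0 0 -0.118 -1;0 0 -0.01 0 0 -0.118 -1;0 0 -0.01 0 0 -0.118 -1;0 0 -0.01 0 0 -0.118 -1;0 0 -0.01 0 0 -0.118 -1;0 0 -0.01 0 0 -0.118 -1;0 0 -0.01 0 0 -0.118 -1;0 0 -0.01 0 0 -0.118 -1;0 0 -0.01 0 0 -0.118 -1;0 0 -0.01 0 0 -0.118 -1'
```

```text
clock: 1.02
eef_pos: [0.2069, -0.4501, 0.3531]
tool_rot: [0.625, 0.781, 0.005, -0.011]
ft_force: [-0.7, 0.0, 0.3]
grip_width: 0.0852
```

```bash
python3 -m crank '0.015 0.013 0 0 0 0 -0.3;0.031 0.026 0 0 0 0 -0.3;0.031 0.026 0 0 0 0 -0.3;0.031 0.026 0 0 0 0 -0.3;0.031 0.026 0 0 0 0 -0.3;0.031 0.026 0 0 0 0 -0.3;0.031 0.026 0 0 0 0 -0.3;0.031 0.026 0 0 0 0 -0.3;0.031 0.026 0 0 0 0 -0.3;0.031 0.026 0 0 0 0 -0.3;0.031 0.026 0 0 0 0 -0.3;0.031 0.026 0 0 0 0 -0.3;0.031 0.026 0 0 0 0 -0.3;0.031 0.026 0 0 0 0 -0.3;0.031 0.026 0 0 0 0 -0.3;0.031 0.026 0 0 0 0 -0.3;0.031 0.026 0 0 0 0 -0.3;0.025 0.02 0 0 0 0 -0.3;0.01 0.01 0 0 0 0 -0.3;0 0 0 0 0 0 -0.3'
python3 - <<'E'
from h import *
o=readout.get_obs();print(o['joint_pos'])
c,im=cam('wrist');save(cv2.resize(im,(800,600),interpolation=cv2.INTER_CUBIC),'w1.png');save(im,'w1r.png')
np.savez('w1.npz',**c);print(c)
E
```

```text
clock: 2.68
eef_pos: [0.5416, 0.2061, 0.3522]
tool_rot: [0.626, 0.78, 0.001, -0.015]
ft_force: [0.3, -0.8, -0.2]
grip_width: 0.0557
[0.35038143 0.40854783 0.50721573 1.68290045 0.02682992 1.70217964]
{'fx': 319.09442158358434, 'fy': 319.09442158358434, 'cx': 255.64036754276805, 'cy': 197.42310849879536, 'eye': array([0.52714407, 0.28092514, 0.47906277]), 'rotation': array([[ 0.97600922,  0.21296602,  0.04529329],
       [ 0.21696474, -0.93388846, -0.28421583],
       [-0.01822944,  0.28722432, -0.95768986]])}
```

View pics/w1.png

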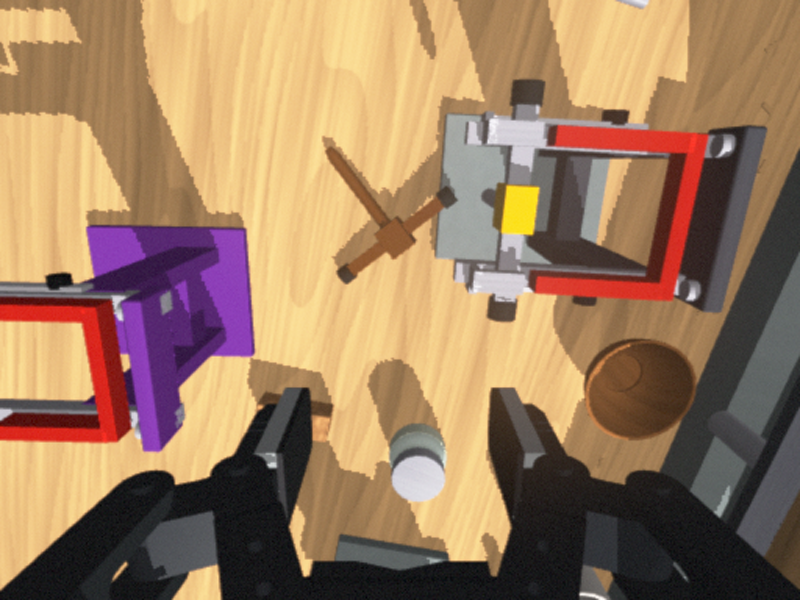

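Run:
```python
from h import *
c=dict(np.load('w1.npz')); im=cv2.imread('pics/w1r.png'); hsv=cv2.cvtColor(im,cv2.COLOR_BGR2HSV)
def comps(m,lo):
    k,l,s,ce=cv2.connectedComponentsWithStats(m); return [(s[i],ce[i],l==i) for i in range(1,k) if s[i,4]>lo]
for s,ce,m in comps(cv2.inRange(hsv,(22,150,100),(32,255,255)),100):
    cn=cv2.findContours(m.astype(np.uint8),0,2)[0][0]; r=cv2.minAreaRect(cn); print('yel',s,ce,r)
    P=np.array([onz(c,*p,.206) for p in cv2.boxPoints(r)]);print(P.round(4),P.mean(0), np.linalg.norm(np.diff(P,axis=0),axis=1))
for s,ce,m in comps(cv2.inRange(hsv,(0,170,60),(6,255,255))|cv2.inRange(hsv,(175,170,60),(180,255,255)),300):
    if ce[0]<300: continue
    v,u=np.nonzero(m); P=np.array([onz(c,a,b,.205)[:2] for a,b in zip(u,v)],np.float32)
    r=cv2.minAreaRect(P); print('red',ce,r); print(cv2.boxPoints(r))
g=lambda p,z:onz(c,p[0]/1.5625,p[1]/1.5625,z)
a,b=g((528,93),.19),g((502,308),.19); d=a-b; print('bar',a,b,np.linalg.norm(d),np.degrees(np.arctan2(-d[0],d[1])),(a+b)/2)
for p,q in (((556,128),(706,135)),((536,282),(676,298)),((706,135),(676,298)),((536,277),(655,290))):
    p,q=g(p,.205),g(q,.205); d=q-p; print(p,q,np.linalg.norm(d),np.degrees(np.arctan2(d[1],d[0])))
o=readout.get_obs(); print(o['eef_pos'],R.from_quat(o['tool_rot']).as_matrix().round(4))
```

```text
yel [321 119  24  31 621] [332.30273752 133.96618357] ((332.25384521484375, 133.96923828125), (20.589765548706055, 30.636577606201172), 7.125016689300537)
[[0.584  0.255  0.206 ]
 [0.5802 0.2799 0.206 ]
 [0.5972 0.2816 0.206 ]
 [0.6015 0.2567 0.206 ]] [0.59074908 0.26832198 0.206     ] [0.02516965 0.01712161 0.02522708]
red [410.2432     135.39146667] ((0.643707811832428, 0.27617260813713074), (0.07854393124580383, 0.08989858627319336), 9.411321640014648)
[[0.5976143  0.3140951 ]
 [0.6123146  0.22540654]
 [0.68980134 0.2382501 ]
 [0.67510104 0.3269387 ]]
bar [0.58166276 0.32757022 0.19      ] [0.601043   0.20917955 0.19      ] 0.11996643563848067 9.29671069354972 [0.59135288 0.26837488 0.19      ]
[0.59767263 0.3122385  0.205     ] [0.67363504 0.32557114 0.205     ] 0.07712357800190223 9.954945877562475
[0.61158613 0.23182527 0.205     ] [0.69099201 0.24032969 0.205     ] 0.07985998940804431 6.113114688723449
[0.67363504 0.32557114 0.205     ] [0.69099201 0.24032969 0.205     ] 0.08699062912923025 -78.49070585831878
[0.61074138 0.23458637 0.205     ] [0.67786681 0.24212799 0.205     ] 0.06754775605749393 6.410365503633288
[0.54098511 0.20509979 0.35200356] [[-0.2162  0.9761 -0.0228]
 [ 0.976   0.2166  0.02  ]
 [ 0.0245 -0.0179 -0.9995]]
```

```bash
python3 -m crank '0.018 0.02 0 -0.018 -0.0245 0.056 -0.3;0.018 0.02 0 0 0 0 -0.3;0.016 0.018 0 0 0 0 -0.3;0 0 0 0 0 0 -0.3'
cat > st.py <<'E'
from h import *
import sys
o=readout.get_obs(); M=R.from_quat(o['tool_rot']).as_matrix()
yaw=np.radians(9.3); x=np.array([np.cos(yaw),np.sin(yaw),0]); y=np.array([-x[1],x[0],0])
T=np.column_stack([y,x,[0,0,-1]])
tgt=np.array([float(a) for a in sys.argv[1:4]])
print('pos',o['eef_pos'].round(4),'tool shift',(M.T@(tgt-o['eef_pos'])).round(4),'turn',R.from_matrix(M.T@T).as_rotvec().round(4),'t',o['clock'],'w',o['grip_width'])
f=o['ft_force'];print('F hook xyz',f@x,f@y,f[2])
E
python3 st.py 0.591 0.2683 0.193
```

```text
clock: 3.07
eef_pos: [0.5879, 0.2633, 0.3504]
tool_rot: [0.65, 0.76, -0.004, -0.0]
ft_force: [-1.7, 0.0, -2.2]
grip_width: 0.0555
pos [0.5879 0.2633 0.3504] tool shift [0.0053 0.0049 0.1573] turn [-0.0065  0.0053 -0.008 ] t 3.0667 w 0.05554921234168573
F hook xyz -1.692160829278153 0.30340771669434813 -2.1914457433860215
```

```bash
python3 -m crank '0.005 0.005 0.02 -0.006 0.005 -0.008 -0.3;0 0 0.03 0 0 0 -0.3;0 0 0.03 0 0 0 -0.3;0 0 0.025 0 0 0 -0.3;0 0 0.02 0 0 0 -0.3;0 0 0 0 0 0 -0.3'; python3 st.py 0.591 0.2683 0.189
python3 - <<'E'
from h import *
c,im=cam('wrist');save(cv2.resize(im,(800,600),interpolation=cv2.INTER_CUBIC),'w2.png')
E
```

```text
clock: 3.57
eef_pos: [0.5908, 0.2598, 0.2229]
tool_rot: [0.65, 0.76, -0.0, 0.001]
ft_force: [-0.6, -0.7, -1.3]
grip_width: 0.0557
pos [0.5908 0.2598 0.2229] tool shift [0.0085 0.0015 0.0338] turn [ 0.0009  0.0026 -0.007 ] t 3.5667 w 0.05571249135132972
F hook xyz -0.7054811811172517 -0.5859314375581685 -1.2541944342634312
```

View pics/w2.png

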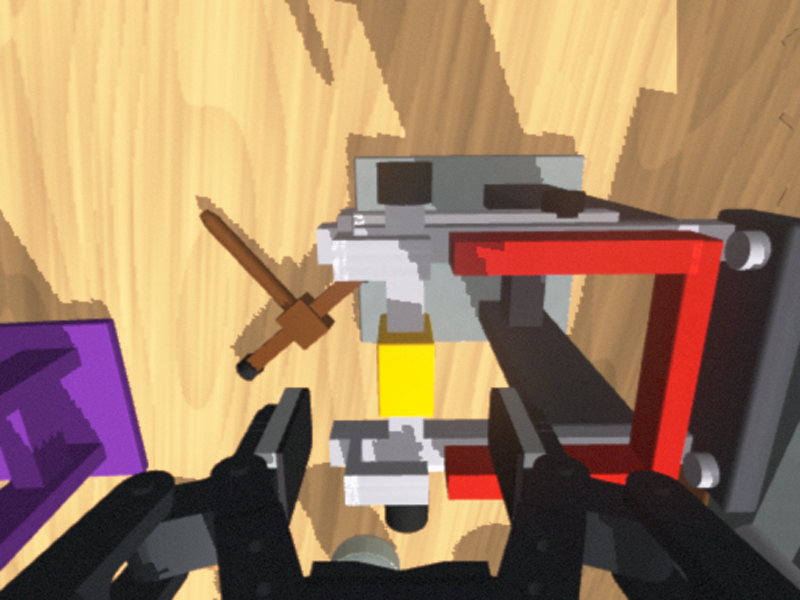

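```bash
python3 -m crank '0.0085 0.0015 0 0 0.002 -0.007 -0.3;0.002 0 0.015 0 0 0 -0.3;0.001 0 0.014 0 0 0 -0.3;0 0 0 0 0 0 -0.3'; python3 st.py 0.591 0.2683 0.189
```

```text
clock: 3.95
eef_pos: [0.5943, 0.2713, 0.2053]
tool_rot: [0.649, 0.761, 0.007, 0.004]
ft_force: [-1.3, -0.3, -0.0]
grip_width: 0.0554
pos [0.5943 0.2713 0.2053] tool shift [-0.0025 -0.004   0.0162] turn [ 0.0158 -0.0037 -0.0029] t 3.95 w 0.05544328913167581
F hook xyz -1.2891867735014542 -0.13336534080684345 -0.0035768623739591
```

```bash
python3 -m crank '-0.0025 -0.004 0.005 0.016 -0.004 -0.003 -0.3;0 0 0.006 0 0 0 -0.3;0 0 0.005 0 0 0 -0.3;0 0 0 0 0 0 -0.3'; python3 st.py 0.591 0.2683 0.189
```

```text
clock: 4.28
eef_pos: [0.5931, 0.2693, 0.1953]
tool_rot: [0.647, 0.762, 0.004, 0.002]
ft_force: [0.4, 0.1, 0.2]
grip_width: 0.0553
pos [0.5931 0.2693 0.1953] tool shift [-0.0007 -0.0023  0.0062] turn [ 0.0084 -0.0022  0.0008] t 4.2833 w 0.05529298183986631
F hook xyz 0.40145141800199796 0.06952252179141483 0.1862312448306861
```

```bash
python3 -m crank '-0.0008 -0.0035 0.006 0.01 -0.003 0 -0.3;0 -0.001 0.003 0.003 0 0 0.2;0 0 0 0 0 0 0.2;0 0 0 0 0 0 0.2;0 0 0 0 0 0 0.2'; python3 st.py 0.591 0.2683 0.189
```

```text
clock: 4.7
eef_pos: [0.5888, 0.2678, 0.1862]
tool_rot: [0.647, 0.762, -0.002, -0.001]
ft_force: [-0.3, -0.4, 0.3]
grip_width: 0.034
pos [0.5888 0.2678 0.1862] tool shift [ 0.0002  0.0022 -0.0028] turn [-0.0049  0.0008  0.0007] t 4.7 w 0.033955084322311244
F hook xyz -0.32530409552622064 -0.35228226511329647 0.3486259245390386
```

```bash
python3 -m crank '0 0.002 -0.0025 -0.004 0 0 0.4;0 0 0 0 0 0 0.4;0 0 0 0 0 0 0.4;0 0 0 0 0 0 1;0 0 0 0 0 0 1;0 0 0 0 0 0 1;0 0 0 0 0 0 1;0 0 0 0 0 0 1;0 0 0 0 0 0 1'; python3 st.py 0.591 0.2683 0.189
```

```text
clock: 5.45
eef_pos: [0.5914, 0.2683, 0.1896]
tool_rot: [0.647, 0.762, 0.0, 0.0]
ft_force: [0.4, 0.8, 0.0]
grip_width: 0.0172
pos [0.5914 0.2683 0.1896] tool shift [ 0.0001 -0.0003  0.0006] turn [0.0006 0.0006 0.0007] t 5.45 w 0.01716742295222985
F hook xyz 0.5725536428747152 0.7602106683172096 0.01127359781779616
```

```bash
python3 -m crank '0 0.002 -0.0005 0 0 0 1;0 0.002 0 0 0 0 1;0 0.001 0 0 0 0 1;0 0 0 0 0 0 1'; python3 st.py 0.591 0.2683 0.189;python3 -m crank '0 0.002 0 0 0 0 1;0 0 0 0 0 0 1'; python3 st.py 0.591 0.2683 0.189
```

```text
clock: 5.78
eef_pos: [0.5951, 0.2689, 0.1896]
tool_rot: [0.647, 0.762, -0.002, -0.001]
ft_force: [-0.2, -0.0, 0.1]
grip_width: 0.0172
pos [0.5951 0.2689 0.1896] tool shift [ 0.0001 -0.0041  0.0006] turn [-0.0034  0.0008  0.0011] t 5.7833 w 0.01715392021801493
F hook xyz -0.1664689730601551 -0.020559148859461817 0.14962979584648967
clock: 5.95
eef_pos: [0.5972, 0.2692, 0.1896]
tool_rot: [0.647, 0.762, -0.002, -0.001]
ft_force: [-0.2, -0.7, -0.3]
grip_width: 0.0173
pos [0.5972 0.2692 0.1896] tool shift [ 0.0001 -0.0062  0.0006] turn [-0.0036  0.0008  0.0012] t 5.95 w 0.01726009833156065
F hook xyz -0.32877028023740557 -0.7017529661329657 -0.3280228164420451
```

```bash
python3 -m crank '0 0.002 0 0 0 0 1;0 0 0 0 0 0 1'; python3 st.py 0.591 0.2683 0.189;python3 -m crank '0 0.002 0 0 0 0 1;0 0 0 0 0 0 1'; python3 st.py 0.591 0.2683 0.189
```

```text
clock: 6.12
eef_pos: [0.5994, 0.2697, 0.1896]
tool_rot: [0.647, 0.762, -0.002, -0.001]
ft_force: [0.1, 0.2, -1.3]
grip_width: 0.0173
pos [0.5994 0.2697 0.1896] tool shift [ 0.     -0.0085  0.0006] turn [-0.0034  0.0007  0.0012] t 6.1167 w 0.017343943128183804
F hook xyz 0.10677576451085444 0.1580251391554386 -1.298027687369627
clock: 6.28
eef_pos: [0.6, 0.2698, 0.1896]
tool_rot: [0.647, 0.763, -0.003, -0.002]
ft_force: [-2.1, -1.0, 0.9]
grip_width: 0.0171
pos [0.6    0.2698 0.1896] tool shift [-0.     -0.0091  0.0007] turn [-0.007   0.0007  0.0015] t 6.2833 w 0.017058286802182812
F hook xyz -2.21155185666617 -0.6889049892127326 0.8942506881211866
```

```bash
for i in 1 2; do python3 -m crank '0 0.003 0 0 0 0 1;0 0.001 0 0 0 0 1'; python3 st.py 0.591 0.2683 0.189; done
```

```text
clock: 6.45
eef_pos: [0.6017, 0.27, 0.1896]
tool_rot: [0.647, 0.763, -0.005, -0.004]
ft_force: [-3.5, -0.2, 1.0]
grip_width: 0.0171
pos [0.6017 0.27   0.1896] tool shift [ 0.     -0.0108  0.0008] turn [-0.0123  0.0009  0.0018] t 6.45 w 0.017121679124669956
F hook xyz -3.4454901449044915 0.3242256389987258 1.026894085105666
clock: 6.62
eef_pos: [0.603, 0.2703, 0.1897]
tool_rot: [0.647, 0.763, -0.007, -0.005]
ft_force: [-4.8, -0.5, 2.4]
grip_width: 0.0173
pos [0.603  0.2703 0.1897] tool shift [ 0.     -0.0122  0.0009] turn [-0.0183  0.0011  0.0021] t 6.6167 w 0.01727917810539115
F hook xyz -4.863222082559202 0.29069206734199116 2.4460129164950057
```

```bash
for i in 1 2; do python3 -m crank '0 0.003 0 -0.012 0 0.001 1;0 0.002 0 -0.006 0 0 1'; python3 st.py 0.591 0.2683 0.189; done
```

```text
clock: 6.78
eef_pos: [0.6042, 0.2705, 0.1896]
tool_rot: [0.647, 0.763, -0.004, -0.002]
ft_force: [-8.1, -1.8, 4.7]
grip_width: 0.0175
pos [0.6042 0.2705 0.1896] tool shift [ 0.     -0.0134  0.0007] turn [-0.0088  0.0014  0.0017] t 6.7833 w 0.01750088069053638
F hook xyz -8.267619827822479 -0.44905954683803095 4.691128510574736
clock: 6.95
eef_pos: [0.6045, 0.2705, 0.1896]
tool_rot: [0.647, 0.763, -0.001, 0.0]
ft_force: [-6.7, -1.8, 3.0]
grip_width: 0.0175
pos [0.6045 0.2705 0.1896] tool shift [ 0.     -0.0137  0.0006] turn [-0.0006  0.0017  0.0016] t 6.95 w 0.01751662897690859
F hook xyz -6.87980563578535 -0.7425749219746514 2.995022099442773
```

```bash
for i in 1 2; do python3 -m crank '0 0.004 -0.0005 0 0 0 1;0 0.003 0 0 0 0 1'; python3 st.py 0.591 0.2683 0.189; done
```

```text
clock: 7.12
eef_pos: [0.6056, 0.2707, 0.1896]
tool_rot: [0.646, 0.763, -0.006, -0.003]
ft_force: [-10.8, -2.2, 6.6]
grip_width: 0.0174
pos [0.6056 0.2707 0.1896] tool shift [ 0.     -0.0148  0.0008] turn [-0.0131  0.0021  0.0025] t 7.1167 w 0.01740429817679996
F hook xyz -11.00597530481576 -0.43716109456212116 6.557497192138049
clock: 7.28
eef_pos: [0.6067, 0.2709, 0.1897]
tool_rot: [0.646, 0.763, -0.011, -0.008]
ft_force: [-10.7, -2.6, 6.6]
grip_width: 0.0171
pos [0.6067 0.2709 0.1897] tool shift [ 0.     -0.0159  0.0011] turn [-0.0265  0.0026  0.0031] t 7.2833 w 0.017064045296986744
F hook xyz -11.003572799400889 -0.8755067376003602 6.579557079565968
```

```bash
python3 -m crank '0 0.003 -0.002 -0.02 0.002 0.003 1;0 0.002 -0.001 -0.007 0 0 1'; python3 st.py 0.591 0.2683 0.189
```

```text
clock: 7.45
eef_pos: [0.6065, 0.2708, 0.1896]
tool_rot: [0.647, 0.762, -0.006, -0.004]
ft_force: [-6.7, -1.6, 3.5]
grip_width: 0.0171
pos [0.6065 0.2708 0.1896] tool shift [ 0.     -0.0157  0.0009] turn [-0.0137  0.0016  0.0009] t 7.45 w 0.01710906580247265
F hook xyz -6.867210251444472 -0.49626467306250777 3.488013076337219
```

```bash
for i in 1 2; do python3 -m crank '0 0.004 -0.0015 -0.01 0 0 1;0 0.003 0 -0.003 0 0 1'; python3 st.py 0.591 0.2683 0.189;done
```

```text
clock: 7.62
eef_pos: [0.6073, 0.271, 0.1896]
tool_rot: [0.647, 0.763, -0.006, -0.004]
ft_force: [-11.5, -2.7, 10.5]
grip_width: 0.0171
pos [0.6073 0.271  0.1896] tool shift [ 0.     -0.0165  0.0008] turn [-0.0148  0.0024  0.0021] t 7.6167 w 0.017072471864097195
F hook xyz -11.827005511342369 -0.8141320179872227 10.5170405429193
clock: 7.78
eef_pos: [0.6072, 0.271, 0.1896]
tool_rot: [0.646, 0.763, -0.008, -0.005]
ft_force: [-10.7, -3.1, 9.2]
grip_width: 0.0174
pos [0.6072 0.271  0.1896] tool shift [ 0.     -0.0164  0.0009] turn [-0.0181  0.0031  0.003 ] t 7.7833 w 0.01739672324363928
F hook xyz -11.053294522064368 -1.3050533224141558 9.231992415563465
```

```bash
python3 -m crank '0 0.0035 -0.003 -0.01 0.002 0.002 1;0 0.0035 -0.003 -0.005 0 0 1'; python3 st.py 0.591 0.2683 0.189
```

```text
clock: 7.95
eef_pos: [0.6068, 0.2708, 0.1906]
tool_rot: [0.647, 0.763, -0.01, -0.006]
ft_force: [-8.5, -0.8, -5.9]
grip_width: 0.0174
pos [0.6068 0.2708 0.1906] tool shift [ 0.0001 -0.0159  0.0019] turn [-0.0231  0.0029  0.0021] t 7.95 w 0.017356560579356438
F hook xyz -8.491681017078248 0.6038814661483237 -5.906870586980188
```

```bash
python3 -m crank '0 0.004 -0.003 -0.01 0.002 0.002 1;0 0.004 -0.003 -0.005 0 0 1'; python3 st.py 0.591 0.2683 0.189
```

```text
clock: 8.12
eef_pos: [0.6071, 0.2709, 0.1906]
tool_rot: [0.647, 0.763, -0.012, -0.008]
ft_force: [-9.8, -0.0, -3.8]
grip_width: 0.0172
pos [0.6071 0.2709 0.1906] tool shift [ 0.0001 -0.0163  0.002 ] turn [-0.0295  0.0029  0.0016] t 8.1167 w 0.017203251723118363
F hook xyz -9.66121627729952 1.5532065236409927 -3.7801640188476573
```

```bash
python3 -m crank '0 0.0035 -0.005 -0.02 0.002 0.002 1;0 0.0035 -0.005 -0.02 0 0 1'; python3 st.py 0.591 0.2683 0.189
```

```text
clock: 8.28
eef_pos: [0.6065, 0.2706, 0.1923]
tool_rot: [0.647, 0.762, -0.006, -0.003]
ft_force: [-9.0, -0.6, -8.6]
grip_width: 0.0173
pos [0.6065 0.2706 0.1923] tool shift [ 0.0002 -0.0156  0.0035] turn [-0.0136  0.0038  0.0011] t 8.2833 w 0.017306137219509216
F hook xyz -8.989104751572173 0.8450109415715369 -8.646860681734733
```

```bash
python3 -m crank '0 0.0045 -0.005 -0.012 0.002 0.001 1;0 0.0045 -0.004 -0.005 0 0 1'; python3 st.py 0.591 0.2683 0.189
```

```text
clock: 8.45
eef_pos: [0.6067, 0.2706, 0.1933]
tool_rot: [0.647, 0.763, -0.01, -0.005]
ft_force: [-8.6, -0.2, -5.2]
grip_width: 0.0172
pos [0.6067 0.2706 0.1933] tool shift [ 0.0003 -0.0158  0.0047] turn [-0.021   0.0048  0.0019] t 8.45 w 0.01724095182830843
F hook xyz -8.55491940721214 1.1560401020806406 -5.245073448318865
```

```bash
python3 -m crank '0 0.004 -0.006 -0.02 0.003 0.002 1;0 0.004 -0.006 -0.015 0.001 0 1;0 0.004 -0.006 -0.015 0.001 0 1;0 0.004 -0.004 -0.01 0.001 0 1'; python3 st.py 0.591 0.2683 0.189
```

```text
clock: 8.78
eef_pos: [0.6064, 0.2702, 0.1982]
tool_rot: [0.646, 0.763, -0.006, -0.002]
ft_force: [-8.4, -0.4, -3.6]
grip_width: 0.0173
pos [0.6064 0.2702 0.1982] tool shift [ 0.0007 -0.0154  0.0094] turn [-0.0106  0.0051  0.0029] t 8.7833 w 0.01728500065457144
F hook xyz -8.387021904235445 0.9384280616715821 -3.5673878385075573
```

```bash
python3 -m crank '0 0.0045 -0.006 -0.015 0.004 0.003 1;0 0.0045 -0.006 -0.01 0.001 0 1;0 0.0045 -0.006 -0.01 0.001 0 1;0 0.0045 -0.004 -0.01 0.001 0 1'; python3 st.py 0.591 0.2683 0.189
```

```text
clock: 9.12
eef_pos: [0.6075, 0.27, 0.2034]
tool_rot: [0.646, 0.763, -0.008, -0.004]
ft_force: [-10.7, -0.2, -2.6]
grip_width: 0.0177
pos [0.6075 0.27   0.2034] tool shift [ 0.0011 -0.0163  0.0146] turn [-0.0169  0.0044  0.0028] t 9.1167 w 0.017729150946959347
F hook xyz -10.62308904719251 1.5780187275597932 -2.6382020761721567
```

```bash
python3 -m crank '0 0.004 -0.006 -0.015 0.004 0.003 1;0 0.004 -0.006 -0.01 0.001 0 1;0 0.004 -0.006 -0.01 0.001 0 1;0 0.0035 -0.006 -0.01 0.001 0 1'; python3 st.py 0.591 0.2683 0.189
```

```text
clock: 9.45
eef_pos: [0.6065, 0.2694, 0.2098]
tool_rot: [0.646, 0.763, -0.01, -0.006]
ft_force: [-8.5, -0.6, -6.8]
grip_width: 0.017
pos [0.6065 0.2694 0.2098] tool shift [ 0.0015 -0.015   0.0211] turn [-0.0239  0.0042  0.0027] t 9.45 w 0.016967844165571264
F hook xyz -8.484201442040089 0.7867818511367386 -6.806775091415118
```

```bash
python3 -m crank '0 0.004 -0.006 -0.015 0.003 0.003 1;0 0.003 -0.006 -0.01 0.001 0 1;0 0.002 -0.006 -0.005 0 0 1;0 0 -0.004 0 0 0 1'; python3 st.py 0.591 0.2683 0.307
```

```text
clock: 9.78
eef_pos: [0.6149, 0.2704, 0.2264]
tool_rot: [0.647, 0.762, -0.002, 0.001]
ft_force: [-0.2, -0.5, -2.3]
grip_width: 0.0175
pos [0.6149 0.2704 0.2264] tool shift [ 0.0015 -0.024  -0.0806] turn [-0.0016  0.0034  0.0001] t 9.7833 w 0.017455093798942382
F hook xyz -0.2524256949469325 -0.49780679763564156 -2.333241634858539
```

```bash
python3 -m crank '0 0 -0.015 0 0 0 1;0 0 -0.025 0 0 0 1;0 0 -0.025 0 0 0 1;0 0 -0.025 0 0 0 1;0 0 -0.01 0 0 0 1;0 0 0 0 0 0 1'; python3 st.py 0.545 -0.27 0.33
```

```text
clock: 10.28
eef_pos: [0.6182, 0.2705, 0.3346]
tool_rot: [0.648, 0.762, 0.003, 0.004]
ft_force: [0.3, -0.9, -3.3]
grip_width: 0.0169
pos [0.6182 0.2705 0.3346] tool shift [-0.5218 -0.1589  0.0044] turn [ 0.0091  0.0024 -0.0015] t 10.2833 w 0.016948288348952557
F hook xyz 0.17383505942157693 -0.9459911497840623 -3.3296461304550036
```

```bash
python3 -m crank '-0.012 -0.004 0 0.009 0.002 0 1;-0.025 -0.008 0 0 0 0 1;-0.035 -0.011 0 0 0 0 1;-0.035 -0.011 0 0 0 0 1;-0.035 -0.011 0 0 0 0 1;-0.035 -0.011 0 0 0 0 1;-0.035 -0.011 0 0 0 0 1;-0.035 -0.011 0 0 0 0 1;-0.035 -0.011 0 0 0 0 1;-0.035 -0.011 0 0 0 0 1;-0.035 -0.011 0 0 0 0 1;-0.035 -0.011 0 0 0 0 1;-0.035 -0.011 0 0 0 0 1;-0.035 -0.011 0 0 0 0 1;-0.035 -0.011 0 0 0 0 1;-0.035 -0.011 0 0 0 0 1;-0.02 -0.006 0 0 0 0 1;-0.01 0 0 0 0 0 1;0 0 0 0 0 0 1'; python3 st.py 0.545 -0.27 0.33
python3 - <<'E'
from h import *
c,im=cam('wrist');save(cv2.resize(im,(800,600),interpolation=cv2.INTER_CUBIC),'w3.png');save(im,'w3r.png');np.savez('w3.npz',**c)
E
```

```text
clock: 11.87
eef_pos: [0.5183, -0.3451, 0.3144]
tool_rot: [0.65, 0.76, -0.007, -0.009]
ft_force: [0.6, 0.7, -2.4]
grip_width: 0.0169
pos [ 0.5183 -0.3451  0.3144] tool shift [ 0.0701  0.0376 -0.0161] turn [-0.023  -0.005  -0.0071] t 11.8667 w 0.016875190276695793
F hook xyz 0.6664122793772371 0.6141884081095361 -2.381994760268573
```

View pics/w3.png

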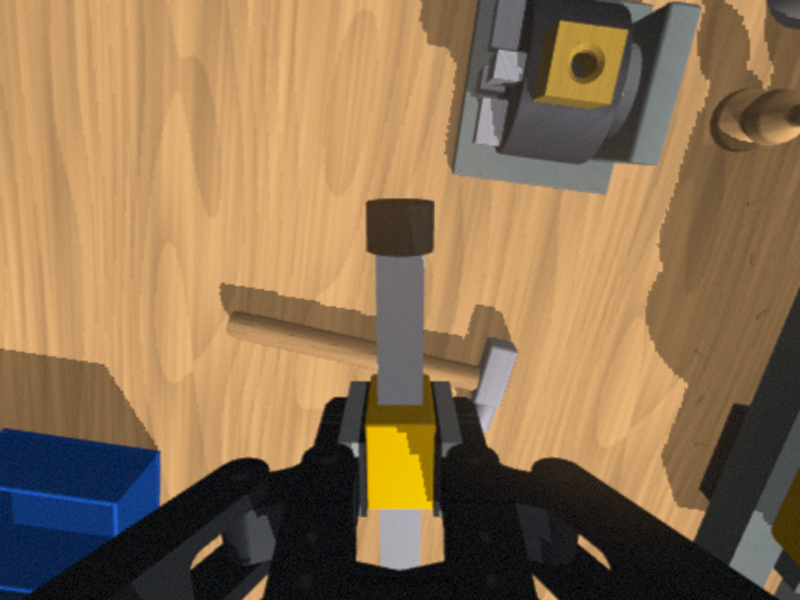

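Run:
```python
from h import *
c=dict(np.load('w3.npz')); im=cv2.imread('pics/w3r.png'); hsv=cv2.cvtColor(im,cv2.COLOR_BGR2HSV)
s=1.5625
m=cv2.inRange(hsv,(18,120,120),(34,255,255)); k,l,st,ce=cv2.connectedComponentsWithStats(m)
for i in range(1,k):
    if st[i,4]>100: print(st[i],ce[i])
g=cv2.cvtColor(im,cv2.COLOR_BGR2GRAY)[25:60,355:395]; dk=cv2.inRange(g,0,70)
k,l,st,ce=cv2.connectedComponentsWithStats(dk)
for i in range(1,k):
    if st[i,4]>20: print('dark',st[i],ce[i]+[355,25],onz(c,*(ce[i]+[355,25]),.147))
print('eye mouth',onz(c,586/s,64/s,.147))
C=np.array([onz(c,a/s,b/s,.147) for a,b in ((560,21),(628,26),(611,107),(547,94))]);print('boss corners',C.round(4),C.mean(0),np.linalg.norm(np.diff(C,axis=0),axis=1))
o=readout.get_obs();M=R.from_quat(o['tool_rot']).as_matrix();p=o['eef_pos']
def intool(u,v,zt): # plane tool z = zt
    e,d=ray(c,u/s,v/s); e=M.T@(e-p);d=M.T@d; return e+d*(zt-e[2])/d[2]
for uv in ((366,423),(434,423),(368,509),(432,509)): print('hub',intool(*uv,-.0164).round(4))
for uv in ((377,256),(423,256),(377,400),(423,400)): print('bar',intool(*uv,-.0064).round(4))
e=viewer.camera and cv2.imwrite('pics/w3c.png',cv2.resize(im[5:80,330:430],(800,600),interpolation=cv2.INTER_CUBIC))
```

```text
[ 342   13   60   56 1965] [373.48651399  41.18320611]
[ 234  271   45   55 2339] [255.51474989 297.79692176]
dark [ 11   9  18  16 218] [373.80275229  41.44954128] [ 0.591963 -0.211522  0.147   ]
eye mouth [ 0.59286774 -0.21101257  0.147     ]
boss corners [[ 0.5743 -0.1934  0.147 ]
 [ 0.6094 -0.1905  0.147 ]
 [ 0.6118 -0.2295  0.147 ]
 [ 0.5762 -0.2284  0.147 ]] [ 0.59291232 -0.21044277  0.147     ] [0.03522014 0.03908078 0.03559251]
hub [ 0.0128 -0.0085 -0.0164]
hub [ 0.0128  0.0083 -0.0164]
hub [-0.013  -0.0086 -0.0164]
hub [-0.013   0.0083 -0.0164]
bar [ 0.0528 -0.0056 -0.0064]
bar [ 0.0528  0.0055 -0.0064]
bar [ 0.0138 -0.0062 -0.0064]
bar [ 0.0137  0.006  -0.0064]
```

View pics/w3c.png

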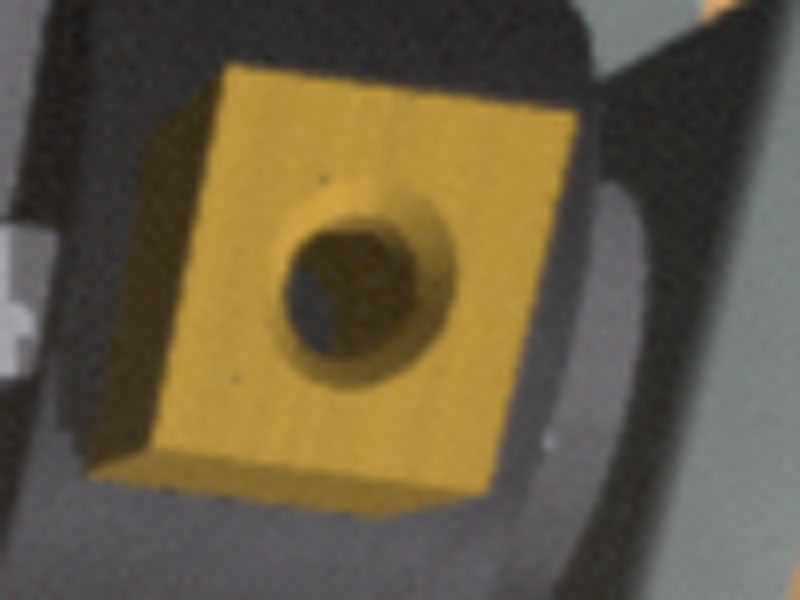

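```bash
python3 -m crank '0 0 -0.005 -0.02 -0.005 -0.007 1;0.01 0.007 0 0 0 0 1;0.02 0.015 0 0 0 0 1;0.025 0.02 0 0 0 0 1;0.02 0.015 0 0 0 0 1;0.015 0.01 0 0 0 0 1;0.005 0.003 0 0 0 0 1;0 0 0 0 0 0 1'; python3 st.py 0.593 -0.2107 0.27
```

```text
clock: 12.58
eef_pos: [0.5751, -0.2196, 0.3223]
tool_rot: [0.641, 0.767, 0.003, -0.0]
ft_force: [-0.5, 0.0, -2.5]
grip_width: 0.0172
pos [ 0.5751 -0.2196  0.3223] tool shift [0.0054 0.019  0.0524] turn [ 0.004  -0.0045  0.0162] t 12.5833 w 0.01722029904889171
F hook xyz -0.5219474763341072 0.09355378515368441 -2.491593374796895
```

```bash
python3 -m crank '0.002 0.009 0.01 0.004 -0.004 0.016 1;0.002 0.008 0.015 0 0 0 1;0 0 0.015 0 0 0 1;0 0 0.005 0 0 0 1;0 0 0 0 0 0 1'; python3 st.py 0.593 -0.2107 0.256
```

```text
clock: 13.0
eef_pos: [0.592, -0.2085, 0.2802]
tool_rot: [0.645, 0.764, 0.001, 0.003]
ft_force: [-0.2, 0.0, -2.9]
grip_width: 0.0173
pos [ 0.592  -0.2085  0.2802] tool shift [-0.0022  0.0005  0.0242] turn [0.0054 0.0037 0.0071] t 13.0 w 0.01728705388938821
F hook xyz -0.15922227268938186 0.043976409189991524 -2.9255937559117577
```

```bash
python3 -m crank '-0.001 0.0005 0.01 0.005 0.003 0.007 1;-0.001 0 0.01 0 0 0 1;0 0 0.001 0 0 0 1;0 0 0 0 0 0 1'; python3 st.py 0.593 -0.2107 0.24
python3 - <<'E'
from h import *
c,im=cam('scene');save(cv2.resize(im[170:270,120:220],(600,600),interpolation=cv2.INTER_CUBIC),'s3.png');c['rotation']
for z in(.147,):
  for dx,dy in((0,0),(.01,0),(0,.01)):
    u,v=proj(c,(.593+dx,-.2107+dy,z)); print((u-120)*6,(v-170)*6)
E
```

```text
clock: 13.33
eef_pos: [0.5923, -0.2118, 0.2594]
tool_rot: [0.648, 0.761, 0.0, 0.001]
ft_force: [-0.9, 0.7, -2.2]
grip_width: 0.0177
pos [ 0.5923 -0.2118  0.2594] tool shift [0.0011 0.0008 0.0194] turn [ 0.0017  0.002  -0.002 ] t 13.3333 w 0.017651854585507144
F hook xyz -0.7394968339495576 0.8372789290857905 -2.1529916640791154
339.12550848436047 302.19333897013416
340.2585145649093 320.78010713346816
362.60161264972953 298.5270986671164
```

View pics/s3.png

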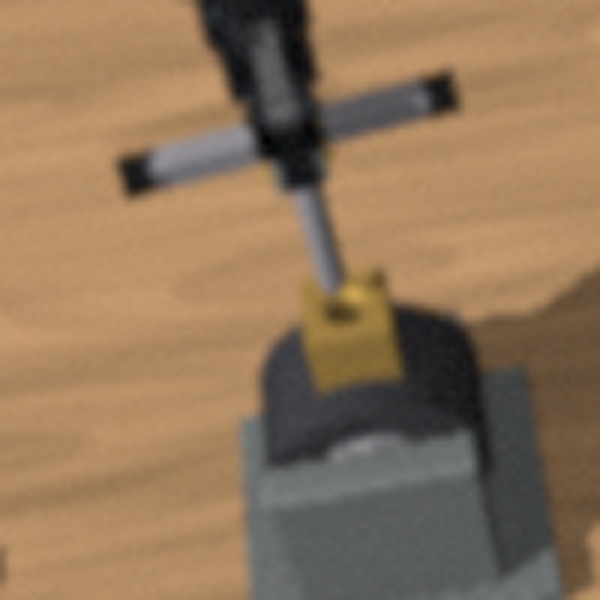

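```bash
python3 -m crank '0.002 0.001 0.003 0.001 0.002 -0.002 1;0 0 0.005 0 0 0 1;0 0 0.003 0 0 0 1;0 0 0 0 0 0 1'; python3 st.py 0.594 -0.2097 0.22
```

```text
clock: 13.72
eef_pos: [0.5935, -0.2103, 0.2487]
tool_rot: [0.648, 0.762, 0.001, 0.001]
ft_force: [-0.1, 0.4, -3.7]
grip_width: 0.0171
pos [ 0.5935 -0.2103  0.2487] tool shift [0.0005 0.0005 0.0287] turn [ 0.0027  0.0009 -0.0007] t 13.7167 w 0.01706284223203706
F hook xyz -0.051011870719134225 0.43927807919489736 -3.6913850932293486
```

```bash
python3 -m crank '0.0005 0.0005 0.003 0.003 0.001 0 1;0 0 0.003 0 0 0 1;0 0 0 0 0 0 1'; python3 st.py 0.594 -0.2097 0.22;python3 -m crank '0 0 0.003 0 0 0 1;0 0 0.002 0 0 0 1;0 0 0 0 0 0 1'; python3 st.py 0.594 -0.2097 0.22
```

```text
clock: 13.97
eef_pos: [0.5941, -0.2096, 0.2423]
tool_rot: [0.648, 0.762, -0.0, -0.0]
ft_force: [0.0, 0.1, -2.5]
grip_width: 0.017
pos [ 0.5941 -0.2096  0.2423] tool shift [-0.0001 -0.0001  0.0223] turn [-0.0002  0.     -0.0006] t 13.9667 w 0.016972317530983806
F hook xyz 0.055404685219449176 0.06078503352886842 -2.527719908561593
clock: 14.22
eef_pos: [0.5939, -0.2097, 0.2367]
tool_rot: [0.648, 0.762, -0.0, -0.0]
ft_force: [0.4, 0.1, -2.6]
grip_width: 0.0172
pos [ 0.5939 -0.2097  0.2367] tool shift [0.     0.0001 0.0167] turn [-0.0008  0.0004 -0.0006] t 14.2167 w 0.017205896548407783
F hook xyz 0.42727387988307425 0.044837997189452014 -2.589441515249986
```

```bash
python3 -m crank '0 0 0.004 0 0 0 1;0 0 0.004 0 0 0 1;0 0 0.004 0 0 0 1;0 0 0 0 0 0 1'; python3 st.py 0.594 -0.2097 0.2166;python3 -m crank '0 0 0.002 0 0 0 1;0 0 0.001 0 0 0 1;0 0 0 0 0 0 1'; python3 st.py 0.594 -0.2097 0.2166
```

```text
clock: 14.55
eef_pos: [0.5936, -0.2099, 0.2236]
tool_rot: [0.648, 0.762, -0.001, -0.0]
ft_force: [-0.1, 0.3, -2.4]
grip_width: 0.017
pos [ 0.5936 -0.2099  0.2236] tool shift [0.0001 0.0004 0.007 ] turn [-0.0012  0.0004 -0.0008] t 14.55 w 0.01702104016242928
F hook xyz -0.04953548043378804 0.3177533227672193 -2.3916238385397905
clock: 14.8
eef_pos: [0.5937, -0.2096, 0.2198]
tool_rot: [0.648, 0.762, -0.0, -0.0]
ft_force: [0.3, -0.9, -2.9]
grip_width: 0.0172
pos [ 0.5937 -0.2096  0.2198] tool shift [-0.0001  0.0003  0.0032] turn [-0.001  -0.0002 -0.0006] t 14.8 w 0.017201880730152753
F hook xyz 0.1957065949311761 -0.903868363183885 -2.853781073799794
```

```bash
for i in 1 2; do python3 -m crank '0 0 0.0015 0 0 0 1;0 0 0.001 0 0 0 1;0 0 0 0 0 0 1'; python3 st.py 0.594 -0.2097 0.2166; done
```

```text
clock: 15.05
eef_pos: [0.5938, -0.2098, 0.2172]
tool_rot: [0.648, 0.762, -0.0, -0.0]
ft_force: [-0.2, 0.4, -2.2]
grip_width: 0.0173
pos [ 0.5938 -0.2098  0.2172] tool shift [0.     0.0002 0.0006] turn [-0.0009  0.0003 -0.0006] t 15.05 w 0.017250160213186466
F hook xyz -0.10258812418335651 0.42581837114051047 -2.172243150800934
clock: 15.3
eef_pos: [0.5939, -0.2099, 0.2168]
tool_rot: [0.648, 0.762, -0.0, 0.001]
ft_force: [-0.8, -0.4, -3.0]
grip_width: 0.0175
pos [ 0.5939 -0.2099  0.2168] tool shift [0.0002 0.0001 0.0002] turn [ 0.001   0.0015 -0.0007] t 15.3 w 0.017548846466822643
F hook xyz -0.8632413451760407 -0.27987668917292546 -2.97792197703292
```

```bash
python3 -m crank '0 0 0 0 0 0 0.4;0 0 0 0 0 0 0.4;0 0 0 0 0 0 0;0 0 0 0 0 0 -0.3;0 0 0 0 0 0 -0.3;0 0 0 0 0 0 -0.3;0 0 0 0 0 0 -0.3'; python3 st.py 0.594 -0.2097 0.32
```

```text
clock: 15.88
eef_pos: [0.5959, -0.2103, 0.2184]
tool_rot: [0.648, 0.762, 0.001, 0.004]
ft_force: [-0.4, 0.5, 0.3]
grip_width: 0.0555
pos [ 0.5959 -0.2103  0.2184] tool shift [ 0.0005 -0.0011 -0.1017] turn [ 0.0064  0.0038 -0.0005] t 15.8833 w 0.05553664771818883
F hook xyz -0.34505046561708447 0.5731240570073015 0.3260235185195713
```

```bash
python3 -m crank '0 0 -0.005 0 0 0 -0.3;0 0 -0.012 0 0 0 -0.3;0 0 -0.025 0 0 0 -0.3;0 0 -0.03 0 0 0 -0.3;0 0 -0.03 0 0 0 -0.3;-0.025 0 0 0 0 0 -0.3;-0.03 0 0 0 0 0 -0.3;-0.025 0 0 0 0 0 -0.3;0 0 0 0 0 0 -0.3;0 0 0 0 0 0 -0.3'
python3 - <<'E'
from h import *
c,im=cam('wrist');c2,i2=cam('scene')
save(np.hstack([cv2.resize(im,(400,300)),cv2.resize(i2[130:280,70:270],(400,300))]),'fin.png')
cv2.imwrite('pics/fw.png',im[...,::-1]);print(proj(c,(.593,-.2105,.218)),proj(c2,(.593,-.2105,.218)))
u,v=proj(c2,(.593,-.2105,.218));print((u-70)*2,(v-130)*2)
E
```

```text
clock: 16.72
eef_pos: [0.6082, -0.2899, 0.3288]
tool_rot: [0.646, 0.763, 0.001, 0.005]
ft_force: [-0.0, -0.0, -0.0]
grip_width: 0.0555
(np.float64(252.19281973169365), np.float64(89.86691249889512)) (np.float64(171.6326849074959), np.float64(202.88340034293566))
203.2653698149918 145.76680068587132
```

View pics/fin.png

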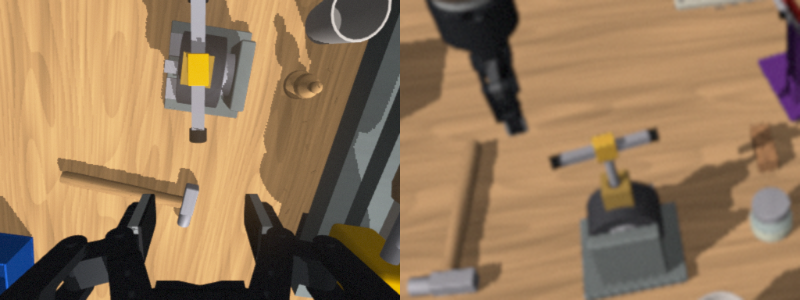

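```bash
python3 -c "
from workcell import order
print(order.job_done())"
```

```text
the job is handed in; nothing more can be done
None
```

The key is seated upright in the brass socket and released, and I handed the job in at about 17 s on the clock, against the 67 s limit. `order.job_done()` reports no verdict, so the judged outcome is not confirmed.

- **Pressing the keeper:** I pinched the hub and pressed the bar back. The keeper was met about 9 mm behind the pinch position and stopped about 7.3 mm farther, against the 7.5 mm stated. Force readings at rest between moves stayed under about 12 N sideways and 11 N upward, with a combined contact force of about 17 N by my estimate. I had no direct reading of key-to-hook force.
- **Lifting out:** I held the keeper back and raised the bar out. At 37 mm up, the only force left was about the key's weight.
- **Seating:** The shank went down the socket with no side force and stopped with the tip about 30 mm below the mouth, judging by tool height. I then opened the gripper and backed away.
- **Last checks:** The wrist and scene pictures show the key standing upright at the socket, the gripper clear at zero force, and the bystanders in view apparently undisturbed. I did not measure the bystanders' positions again.
- **Disagreement:** The top, scene and wrist views of the socket differed by about 2 mm, roughly the calibration error. I aimed between the wrist and scene values, which the chamfer allowed for.

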